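# Close the drive enclosure and lock its quarter-turn stud

## Robot

A 7-joint arm with a two-finger parallel gripper is mounted at the origin on the work surface. World frame = base frame: x ahead of the robot, y to its left, z up, the work surface at z = 0. Lengths are in m, angles in rad, forces in N, time in s.
With the tool pointing down it reaches from about 0.425 to 0.95 m from the base axis. Payload 4.7 kg.
Tool frame: the origin (TCP) lies between the finger pads; the fingertips stand 11 mm ahead of it and the grasp point (between the pads) lies 8 mm behind it; z points along the fingers, y is the line along which they close (so a half turn about z gives the same grasp; the last joint's range is limited). The gripper opens to 87 mm and grips with 3 to 60 N. Pads are 19 mm wide; open, the fingers measure 117 mm over their backs; the gripper's body (75 mm by 190 mm) begins 51 mm behind the grasp point.
Start: joints at [1.264, 0.469, -0.049, 1.532, 0.024, 1.141, -0.082], TCP at [0.185, -0.649, 0.234] pointing down, gripper open.
Joint ranges: [-2.59, 2.59], [-0.33, 1.99], [-1.39, 1.29], [0.1, 2.45], [-1.04, 4.18], [0.21, 1.99], [-2.66, 2.66]. Speed limits (rad/s): [2.57, 2.57, 3.14, 3.14, 3.14, 3.14, 3.14].

## Interface

Orientations are given as a 3x3 rotation matrix whose columns are the frame's x, y, z axes.
In Python, from workcell import arm, imaging, nets gives the robot as it stands.
- The arm moves only by the tool move_arm, never from a script. Its argument "series" is a list of rows, each an object of numbers: "claw": the finger opening in mm, from 0 to 87; "x", "y", "z": the shift along the tool's x, y, z in mm; "roll": the turn about the tool's z in degrees. A call has 1 to 10 rows; each row is the pose to reach, as a shift and turn from the pose commanded when the call began, along the tool's axes at that moment; what a row does not reach only later rows make up. A row lasts 1/12 s, in which the tool goes at most 41.7 mm and 7.16 degrees, less where a joint would pass 70% of its speed; a pose out of reach is approached as far as the arm can. A call with a gripper value outside its range is refused whole. The fingers move at their own pace and stop on an object; the grip force is fixed at half the most. Time passes only in rows, so rows that repeat a pose let the fingers close. It gives the time, the measured TCP pose, the force, the opening and the grip force at its end, in the units of the state.
- arm.observe(): the state, without advancing time (a new reading comes with each control period).
- imaging.grab_frame(name): name is "scene" or "top" or "wrist"; returns (picture, depth): 400x640x3 uint8, red, green, blue; 400x640 float32, m along the optical axis (not along the pixel's ray), 0 where there is no reading.
- imaging.camera_info(name): a dict with "intrinsics" (3x3 intrinsics, pixels), "D" ([k1, k2, p1, p2, k3] as OpenCV has them; the pictures are not rectified), "pose" (4x4, takes a point from camera to world coordinates); the wrist camera has in their place "tool_from_camera" (4x4, takes a point from camera to tool coordinates, whose origin is the TCP and whose axes are the flange's). Camera axes: x right, y up, looking along -z (the intrinsics and any distortion apply to the point x, -y, -z); pixel columns grow to the right and rows downward; lengths in m; the calibration is good to about 2 mm. A picture is of the moment at which its call begins: read the wrist's pose just before it. camera_info takes no time and is no camera call.
- arm.close_job(): hands the job in; it is judged then, once.
Trained networks look in the newest picture that a camera, given by its name, has taken for a name from the list of things; names that differ only in an ending like _2 or _b are one class to them, and where a whole thing is asked for, a point or a joint stands for the part that bears it (a point fixed in the world has none). Each returns a list of dicts, best first, with "confidence" (0 to 1); they miss things now and then, are a little off and sometimes report something else, mostly with a low value. They report only what shows in the picture. A call takes as long as a camera call.
- nets.masks_of(camera, name): "region" (400x640 bool, what is visible of it) and "bbox" ([left, top, right, bottom] in pixels, round what is visible of it).
The state is a dict: "time": time; "joint_positions": joint angles; "dq": joint speeds; "tau": joint torques, N m; "position": TCP position; "tcp_rot": TCP orientation; "force": force on the tool from outside, world axes, zero at the start; "wrist_torque": the same for the moment, N m; "grip_width": finger opening in m; "finger_force": force on a finger pad.
Only numpy, scipy, OpenCV 4.12 (cv2) and the standard library are available. Lean on these libraries where they do the work, as an engineer would, in place of code of your own. Each camera call takes 0.05 s, during which the arm holds its last target. There are 200 camera calls.

## Task

Swing the lid of the beige drive enclosure fully shut, then press its red sprung wing stud in against the spring and, keeping it pressed, turn it clockwise a quarter turn until it locks, and let go so that it springs up into its notch. The receptacle sits at an unknown depth: feel for its bottom, and never load it with more than 15 N by ramming or wrenching the stud. Leave the screwdriver, the relay module and the jar alone.

Things in the scene. Friction and masses are not known exactly. Their poses are not given: they have to be found in the camera images.
- enclosure: beige steel control enclosure, an open box lying on its back and fixed to the bench, 280 x 300 x 110 mm (x, y, z), walls 5 mm. Origin: centre of its underside on the bench; z up, x from the free edge of the lid towards the hinge. Seen from the free edge, +y is to the left
- lid (a joint): the lid's opening angle (rad), 0 shut, positive when the free (-x) edge is raised; range 0 to 1.2, the stiff hinge stays where it is left (about 1 to 3 N at the free edge moves it down). The lid is a flat beige plate 280 x 300 x 6 mm that covers the whole box
- lid_hinge (a point): point on the lid's hinge axis (at the +x rim, y = 0 of the enclosure, 110.5 mm above the bench), at the level of the lid's underside; its frame turns with the lid, whose plate extends from here 280 mm along -x, 150 mm to each side along y, and 6 mm up along z
- lid_edge (a point): middle of the lid's free edge, on its top face; axes as the lid (z normal to the lid, outwards)
- lid_stud (a point): point on the stud's axis on the lid's top face, 230 mm from the hinge, 50 mm from the free edge; axes as the lid. The white stripe on the wing points to the red dot on the lid (36 mm along -x) when open, to the green dot (36 mm along +y) when locked
- stud_grip (a point): grip point on the stud's axis in its red wing, 4 mm below the wing's top, 44 mm above the lid when not pressed. Wing: 34 mm long along this point's x, 10 mm thick along its y (grip it so), 24 mm tall, on a black collar of 42 mm diameter whose top is 20 mm below this point and underside 20 mm above the lid; the collar turns and sinks with it, fingertips may press on it
- plunger (a joint): how far the stud is pressed in (m), 0 = sprung out. Spring: 3 N to start, 0.15 N more per mm. Lid shut, the stud can turn only when pressed past a freeing depth, and meets a rigid bottom 2 mm beyond it. The freeing depth differs from unit to unit (4 to 16 mm), is not measured and must be felt. Locked and let go, it springs back to 3 mm short of the freeing depth (1 to 13 mm)
- stud (a joint): turn of the stud (rad), 0 = open (wing along the enclosure's x), grows clockwise seen from above, locked at 1.57 (wing along y), end stop at 1.62. Not pressed, the receptacle's slot blocks it (slack 0.1 rad). With the lid open it turns freely, but a turned stud keeps the lid from shutting. It drops into its notch at 1.4 to 1.6 and cannot then turn back
- receptacle: steel bracket with the slotted brass nut inside the enclosure, under the stud; origin on the stud's axis, 7 mm below the shut lid's underside. The nut (hidden once the lid is shut) sits up to 6 mm higher or lower than this. Its slot lies along x. While the stud is pressed the spring does not load it, only the bottom and the walls do; locked, the spring pulls up on it with 3 to 6 N
- screwdriver: screwdriver lying on the bench beside the enclosure, about 200 mm long; origin under its middle. Leave alone
- relay: grey and orange relay module 45 x 75 x 54 mm standing on the bench beside the enclosure; origin at the centre of its underside. Leave alone
- screw_jar: clear jar, 56 mm diameter and 70 mm high, on the bench beside the enclosure; origin at the centre of its underside. Leave alone

How it is judged:
By the outcome, as a careful person would: the job done as asked, in the order asked, and still so for the second after the job is handed in, with the robot touching nothing.
It also fails if it takes over 61 s, if anything falls off the work surface, if the arm or the gripper's body presses on something with over 40 N, if the wrist force passes 120 N, or if a joint passes its speed limit or range.

## Working session

There is one attempt and no reset: what is moved stays moved. The work goes in short steps, Python scripts to look and compute and a tool call to move; the robot and the scene stay as the last step left them, time stands still between calls to the robot, and variables do not carry over. Pictures are saved under pics/ and viewed, at most 10 in all, crops included, and the job is handed in when it is done.

Besides the shell and the picture viewer there is one more tool, called after "Emit:" as name(argument=value, ...), one argument or row to a line, values as JSON. move_arm: Moves the arm, as the interface text tells. Its arguments: {"type":"object","properties":{"series":{"type":"array"}},"required":["series"]}

```bash
mkdir -p pics; ls
cat > h.py <<'E'
import numpy as np, cv2
from workcell import arm, imaging, nets
def grab(n):
    s=arm.observe(); im,d=imaging.grab_frame(n); c=imaging.camera_info(n)
    if n=='wrist':
        T=np.eye(4);T[:3,:3]=s['tcp_rot'];T[:3,3]=s['position'];P=T@np.array(c['tool_from_camera'])
    else: P=np.array(c['pose'])
    return im,d,np.array(c['intrinsics'],float),np.array(c['D'],float),P
def cloud(d,K,D,P):
    h,w=d.shape;u,v=np.meshgrid(np.arange(w),np.arange(h))
    p=cv2.undistortPoints(np.stack([u,v],-1).reshape(-1,1,2).astype(np.float64),K,D).reshape(h,w,2)
    X=np.stack([p[...,0]*d,-p[...,1]*d,-d],-1)
    return X@P[:3,:3].T+P[:3,3]
def save(im,f): cv2.imwrite('pics/'+f,cv2.cvtColor(im,cv2.COLOR_RGB2BGR))
E
python3 - <<'E'
from h import *
for n in ['scene','top']:
    im,d,K,D,P=grab(n); save(im,n+'0.png'); np.savez(n+'0.npz',im=im,d=d,K=K,D=D,P=P)
a=[cv2.imread(f'pics/{n}0.png') for n in ['scene','top']]
print(arm.observe())
E
```

```text
pics
{'time': 0.1, 'joint_positions': array([ 1.26409156,  0.46940023, -0.04861355,  1.53356065,  0.02409118,
        1.14095554, -0.08230169]), 'dq': array([-0.00159484, -0.00209427, -0.00092898, -0.00542848, -0.00111237,
        0.00058818,  0.00089817]), 'tau': array([ 2.86460763e-04, -5.09170210e+01, -8.14173161e-02, -2.36829311e+01,
       -6.14803517e-02,  3.44069686e-02,  7.29691601e-05]), 'position': array([ 0.18500587, -0.64862986,  0.23258364]), 'tcp_rot': array([[ 9.61648826e-01,  2.74283190e-01, -5.16521141e-04],
       [ 2.74283673e-01, -9.61647394e-01,  1.66022486e-03],
       [-4.13394375e-05, -1.73822661e-03, -9.99998488e-01]]), 'force': array([-0.44683724, -0.00844439, -0.75598667]), 'wrist_torque': array([-0.03346159, -0.04693577,  0.01621053]), 'finger_force': 0.0, 'grip_width': 0.08710219586897858}
```

View pics/scene0.png

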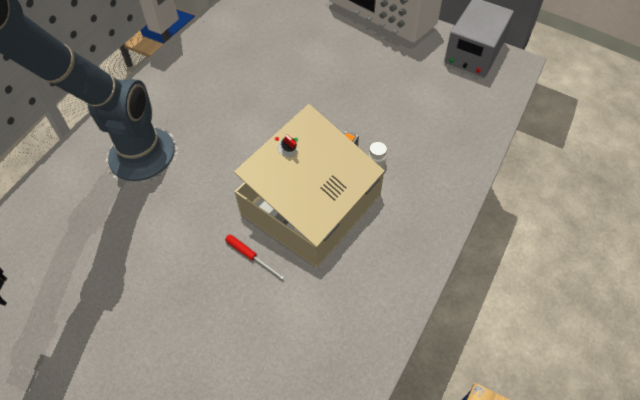

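View pics/top0.png

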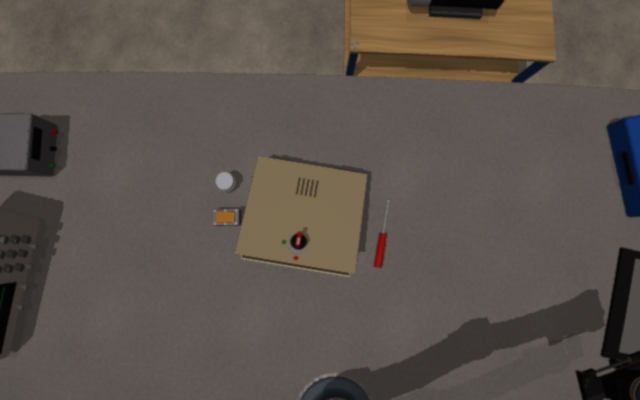

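The scene view shows the enclosure with its lid partly raised; the stud is at (289,145). In the top view the stud is at (299,241), the red dot at (296,258) and the green dot at (284,242), with the screwdriver to the right and the relay and jar to the left.

Run:
```python
from h import *
for n in ['scene','top']:
    z=np.load(n+'0.npz');im,d,K,D,P=[z[k] for k in ['im','d','K','D','P']]
    X=cloud(d,K,D,P)
    imaging.grab_frame(n)
    m=nets.masks_of(n,'lid')
    print(n,[(r['confidence'],r['bbox']) for r in m])
    R=m[0]['region']&(d>0)
    p=X[R]
    p=p[p[:,2]>0.08]
    # ransac plane
    best=None;rng=np.random.default_rng(0)
    for i in range(300):
        a,b,c=p[rng.choice(len(p),3,False)];nn=np.cross(b-a,c-a);nn/=np.linalg.norm(nn)+1e-12
        q=abs((p-a)@nn)<.003
        if best is None or q.sum()>best.sum():best=q
    q=p[best];c=q.mean(0);nn=np.linalg.svd(q-c,full_matrices=False)[2][2];nn*=np.sign(nn[2])
    print('plane c',c,'n',nn,best.sum(),len(p),'tilt deg',np.degrees(np.arccos(nn[2])), 'dir',np.degrees(np.arctan2(nn[1],nn[0])))
    hull=cv2.minAreaRect(q[:,:2].astype(np.float32));b=cv2.boxPoints(hull)
    zz=c[2]-((b-c[:2])@nn[:2])/nn[2];print(np.c_[b,zz].round(4),hull)
    hsv=cv2.cvtColor(im,cv2.COLOR_RGB2HSV).astype(int);S=hsv[...,1]>140
    x0,y0,x1,y1=map(int,m[0]['bbox']);box=np.zeros_like(R);box[y0:y1,x0:x1]=1
    for nm,col in [('red',((hsv[...,0]<7)|(hsv[...,0]>173))&S&box),('green',(hsv[...,0]>45)&(hsv[...,0]<90)&S&box)]:
        nl,lab,st,ce=cv2.connectedComponentsWithStats(col.astype(np.uint8))
        for i in range(1,nl):
            if st[i,4]>2:
                k=(lab==i)&(d>0);print(nm,ce[i].round(1),st[i,4],np.median(X[k],0).round(4),X[k][:,2].max().round(4))
    for nm in ['stud','stud_grip','screwdriver','relay','screw_jar']:
        m=nets.masks_of(n,nm)
        for r in m[:1]:
            k=r['region']&(d>0);print(nm,round(r['confidence'],2),r['bbox'],np.median(X[k],0).round(4),X[k].min(0).round(3),X[k].max(0).round(3))
```

```text
scene [(0.82, [235.6, 103.5, 384.6, 246.7]), (0.59, [233.1, 104.7, 386.0, 267.3])]
plane c [0.57660769 0.08603533 0.16246743] n [ 0.34235424 -0.0513795   0.93816508] 8263 10933 tilt deg 20.25434537276273 dir -8.535080207274074
[[ 0.4208 -0.0355  0.2127]
 [ 0.6841 -0.0738  0.1145]
 [ 0.7277  0.2263  0.115 ]
 [ 0.4644  0.2646  0.2132]] ((0.574253261089325, 0.09541667997837067), (0.3032136559486389, 0.2660428583621979), 81.72640228271484)
red [276.5 138.5] 12 [0.4583 0.1124 0.2084] 0.2139
red [289.8 142.5] 85 [0.5087 0.1015 0.2321] 0.2455
red [238.3 242.7] 49 [ 0.4666 -0.1204  0.0233] 0.0297
green [295.7 139.3] 3 [0.4957 0.1442 0.1951] 0.1954
stud 0.72 [280.7, 139.9, 296.7, 151.4] [0.5025 0.1006 0.2223] [0.481 0.086 0.209] [0.522 0.114 0.246]
stud_grip 0.64 [283.1, 139.0, 293.3, 151.2] [0.5017 0.1012 0.2239] [0.466 0.086 0.201] [0.522 0.142 0.248]
screwdriver 0.65 [226.1, 235.5, 266.5, 269.6] [ 0.4808 -0.1302  0.0209] [ 0.425 -0.143 -0.006] [ 0.567 -0.105  0.031]
relay 0.48 [344.2, 130.9, 358.3, 143.6] [0.5697 0.3422 0.051 ] [0.541 0.325 0.021] [0.584 0.36  0.059]
screw_jar 0.81 [366.8,
[... 518 characters left out ...]
75)
red [298.3 239.3] 80 [0.5059 0.1036 0.2305] 0.2434
red [295.5 257.5] 12 [0.458  0.1116 0.2078] 0.2128
green [283.5 241.5] 4 [0.4964 0.1429 0.1965] 0.1977
stud 0.79 [290.3, 234.6, 303.8, 248.0] [0.499  0.1052 0.2196] [0.479 0.086 0.184] [0.521 0.127 0.247]
stud_grip 0.48 [293.3, 230.6, 307.4, 246.6] [0.4988 0.103  0.22  ] [0.479 0.084 0.185] [0.521 0.124 0.247]
screwdriver 0.76 [374.2, 203.5, 389.3, 267.1] [ 0.4837 -0.1252  0.0218] [ 0.426 -0.148 -0.004] [ 0.615 -0.107  0.033]
relay 0.89 [211.3, 209.1, 239.3, 225.3] [0.5592 0.3153 0.0504] [ 0.537  0.279 -0.001] [0.584 0.357 0.06 ]
screw_jar 0.87 [217.7, 171.2, 236.9, 189.8] [0.6586 0.3169 0.068 ] [ 0.634  0.294 -0.005] [0.685 0.363 0.076]
```

Emit:
move_arm(
  series=[
    {"x": 40,"y": -20,"z": -20,"claw": 0},
    {"x": 80,"y": -41,"z": -40},
    {"x": 119,"y": -62,"z": -60},
    {"x": 157,"y": -82,"z": -77},
    {"x": 196,"y": -102,"z": -77},
    {"x": 234,"y": -122,"z": -77},
    {"x": 272,"y": -142,"z": -77},
    {"x": 310,"y": -162,"z": -77},
    {"x": 348,"y": -182,"z": -77},
    {"x": 385,"y": -201,"z": -77},
  ],
)

```text
validation failed for argument at $.se...
```

Emit:
move_arm(
  series=[
    {"claw": 0,"x": 40,"y": -20,"z": -20,"roll": 0},
    {"claw": 0,"x": 80,"y": -41,"z": -40,"roll": 0},
    {"claw": 0,"x": 119,"y": -62,"z": -60,"roll": 0},
    {"claw": 0,"x": 157,"y": -82,"z": -77,"roll": 0},
    {"claw": 0,"x": 196,"y": -102,"z": -77,"roll": 0},
    {"claw": 0,"x": 234,"y": -122,"z": -77,"roll": 0},
    {"claw": 0,"x": 272,"y": -142,"z": -77,"roll": 0},
    {"claw": 0,"x": 310,"y": -162,"z": -77,"roll": 0},
    {"claw": 0,"x": 348,"y": -182,"z": -77,"roll": 0},
    {"claw": 0,"x": 385,"y": -201,"z": -77,"roll": 0},
  ],
)

```text
time: 1.63
position: [0.478, -0.3708, 0.311]
tcp_rot: [[0.962, 0.274, 0.001], [0.274, -0.962, -0.001], [0.0, 0.001, -1.0]]
force: [-0.2, -0.7, 0.8]
grip_width: 0.0285
finger_force: 0.0
```

Emit:
move_arm(
  series=[
    {"claw": 0,"x": 8,"y": -39,"z": 0,"roll": 0},
    {"claw": 0,"x": 16,"y": -78,"z": 0,"roll": 3},
    {"claw": 0,"x": 25,"y": -117,"z": 0,"roll": 6},
    {"claw": 0,"x": 33,"y": -156,"z": 0,"roll": 9},
    {"claw": 0,"x": 41,"y": -195,"z": 0,"roll": 12},
    {"claw": 0,"x": 50,"y": -234,"z": 0,"roll": 15},
    {"claw": 0,"x": 58,"y": -273,"z": 0,"roll": 18},
    {"claw": 0,"x": 66,"y": -312,"z": 0,"roll": 21},
    {"claw": 0,"x": 74,"y": -351,"z": 0,"roll": 24},
    {"claw": 0,"x": 82,"y": -391,"z": 0,"roll": 24},
  ],
)

```text
time: 2.47
position: [0.4479, 0.0278, 0.3109]
tcp_rot: [[0.99, -0.143, 0.001], [-0.143, -0.99, -0.001], [0.001, 0.0, -1.0]]
force: [1.2, 0.5, 0.5]
grip_width: 0.0004
finger_force: 0.0
```

```bash
python3 -c "
from h import *
s=arm.observe();print(s['joint_positions'],s['position'],s['tcp_rot'],s['force'])"
```

```text
[ 0.30003619  0.05172825 -0.47051252  1.91167271  0.02618251  1.18284288
 -1.89409132] [0.44794342 0.02778447 0.31089872] [[ 9.89723849e-01 -1.42986932e-01  1.19981165e-03]
 [-1.42986297e-01 -9.89724486e-01 -5.99768224e-04]
 [ 1.27324199e-03  4.22048290e-04 -9.99999100e-01]] [1.17592349 0.5128251  0.50389709]
```

Emit:
move_arm(
  series=[
    {"claw": 0,"x": 0,"y": 0,"z": 0,"roll": -7},
    {"claw": 0,"x": 0,"y": 0,"z": 0,"roll": -14},
    {"claw": 0,"x": 0,"y": 0,"z": 0,"roll": -21},
    {"claw": 0,"x": 0,"y": 0,"z": 0,"roll": -28},
    {"claw": 0,"x": 0,"y": 0,"z": 0,"roll": -35},
    {"claw": 0,"x": 0,"y": 0,"z": 0,"roll": -42},
    {"claw": 0,"x": 0,"y": 0,"z": 0,"roll": -49},
    {"claw": 0,"x": 0,"y": 0,"z": 0,"roll": -56},
    {"claw": 0,"x": 0,"y": 0,"z": 0,"roll": -63},
    {"claw": 0,"x": 0,"y": 0,"z": 0,"roll": -70},
  ],
)

```text
time: 3.3
position: [0.4484, 0.0262, 0.3107]
tcp_rot: [[0.465, 0.885, 0.0], [0.885, -0.465, -0.0], [-0.0, 0.001, -1.0]]
force: [0.3, -0.6, -1.0]
grip_width: 0.0005
finger_force: 0.0
```

Emit:
move_arm(
  series=[
    {"claw": 0,"x": 0,"y": 0,"z": 10,"roll": -7},
    {"claw": 0,"x": 0,"y": 0,"z": 20,"roll": -14},
    {"claw": 0,"x": 0,"y": 0,"z": 30,"roll": -21},
    {"claw": 0,"x": 0,"y": 0,"z": 40,"roll": -28},
    {"claw": 0,"x": 0,"y": 0,"z": 50,"roll": -35},
    {"claw": 0,"x": 0,"y": 0,"z": 55,"roll": -42},
    {"claw": 0,"x": 0,"y": 0,"z": 60,"roll": -49},
    {"claw": 0,"x": 0,"y": 0,"z": 65,"roll": -56},
    {"claw": 0,"x": 0,"y": 0,"z": 70,"roll": -63},
    {"claw": 0,"x": 0,"y": 0,"z": 70,"roll": -70},
  ],
)

```text
time: 4.13
position: [0.4479, 0.026, 0.2398]
tcp_rot: [[-0.673, 0.74, -0.001], [0.74, 0.673, -0.0], [0.001, -0.001, -1.0]]
force: [-0.9, 0.4, 0.1]
grip_width: 0.0005
finger_force: 0.0
```

Emit:
move_arm(
  series=[
    {"claw": 0,"x": 0,"y": 0,"z": 0,"roll": -7},
    {"claw": 0,"x": 0,"y": 0,"z": 0,"roll": -14},
    {"claw": 0,"x": 0,"y": 0,"z": 0,"roll": -21},
    {"claw": 0,"x": 0,"y": 0,"z": 0,"roll": -28},
    {"claw": 0,"x": 0,"y": 0,"z": 0,"roll": -35},
    {"claw": 0,"x": 0,"y": 0,"z": 0,"roll": -40},
    {"claw": 0,"x": 0,"y": 0,"z": 0,"roll": -40},
    {"claw": 0,"x": 0,"y": 0,"z": 0,"roll": -40},
  ],
)

```text
time: 4.8
position: [0.4485, 0.0261, 0.2406]
tcp_rot: [[-0.99, 0.143, 0.0], [0.143, 0.99, -0.0], [-0.0, -0.0, -1.0]]
force: [-0.3, -0.4, -0.8]
grip_width: 0.0006
finger_force: 0.0
```

```bash
python3 -c "
from h import *
s=arm.observe();print(s['joint_positions'],s['position'],s['tcp_rot'],s['force'])"
```

```text
[ 0.47540913  0.14299796 -0.6816469   2.00299621  0.10523822  1.02932338
  1.17161438] [0.44853566 0.02605853 0.24064661] [[-9.89706319e-01  1.43112635e-01  4.18707543e-04]
 [ 1.43112585e-01  9.89706404e-01 -1.45369304e-04]
 [-4.35201721e-04 -8.39505996e-05 -9.99999902e-01]] [-0.31315298 -0.44606108 -0.79720742]
```

Emit:
move_arm(
  series=[
    {"claw": 0,"x": 0,"y": 0,"z": 10,"roll": 0},
    {"claw": 0,"x": 0,"y": 0,"z": 20,"roll": 0},
    {"claw": 0,"x": 0,"y": 0,"z": 28,"roll": 0},
    {"claw": 0,"x": 0,"y": 0,"z": 36,"roll": 0},
    {"claw": 0,"x": 0,"y": 0,"z": 44,"roll": 0},
    {"claw": 0,"x": 0,"y": 0,"z": 52,"roll": 0},
  ],
)

```text
time: 5.3
position: [0.4482, 0.0262, 0.1874]
tcp_rot: [[-0.99, 0.141, -0.001], [0.141, 0.99, 0.0], [0.001, -0.0, -1.0]]
force: [-0.3, 0.8, 2.7]
grip_width: 0.0003
finger_force: 0.8
```

Emit:
move_arm(
  series=[
    {"claw": 0,"x": 0,"y": 0,"z": 8,"roll": 0},
    {"claw": 0,"x": 0,"y": 0,"z": 16,"roll": 0},
    {"claw": 0,"x": 0,"y": 0,"z": 24,"roll": 0},
    {"claw": 0,"x": 0,"y": 0,"z": 32,"roll": 0},
    {"claw": 0,"x": 0,"y": 0,"z": 38,"roll": 0},
    {"claw": 0,"x": 0,"y": 0,"z": 44,"roll": 0},
    {"claw": 0,"x": 0,"y": 0,"z": 50,"roll": 0},
    {"claw": 0,"x": 0,"y": 0,"z": 54,"roll": 0},
  ],
)

```text
time: 5.97
position: [0.4483, 0.0262, 0.1338]
tcp_rot: [[-0.99, 0.141, -0.0], [0.141, 0.99, 0.0], [0.0, 0.0, -1.0]]
force: [-1.6, 1.0, 1.6]
grip_width: 0.0003
finger_force: 0.7
```

Emit:
move_arm(
  series=[
    {"claw": 0,"x": 0,"y": 0,"z": 1,"roll": 0},
    {"claw": 0,"x": 0,"y": 0,"z": 2,"roll": 0},
    {"claw": 0,"x": 0,"y": 0,"z": 3,"roll": 0},
  ],
)

```text
time: 6.22
position: [0.4486, 0.0261, 0.1316]
tcp_rot: [[-0.99, 0.141, 0.0], [0.141, 0.99, -0.0], [-0.0, -0.0, -1.0]]
force: [-1.8, 0.5, 1.2]
grip_width: 0.0004
finger_force: 0.7
```

Emit:
move_arm(
  series=[
    {"claw": 0,"x": 0,"y": 0,"z": 1,"roll": 0},
    {"claw": 0,"x": 0,"y": 0,"z": 2,"roll": 0},
    {"claw": 0,"x": 0,"y": 0,"z": 2,"roll": 0},
  ],
)

```text
time: 6.47
position: [0.4487, 0.0261, 0.1295]
tcp_rot: [[-0.99, 0.141, 0.001], [0.141, 0.99, -0.0], [-0.001, 0.0, -1.0]]
force: [-0.4, -0.1, -0.1]
grip_width: 0.0003
finger_force: 0.0
```

Emit:
move_arm(
  series=[
    {"claw": 0,"x": 0,"y": 0,"z": 1,"roll": 0},
    {"claw": 0,"x": 0,"y": 0,"z": 1,"roll": 0},
  ],
)

```text
time: 6.63
position: [0.4487, 0.0261, 0.1285]
tcp_rot: [[-0.99, 0.141, 0.001], [0.141, 0.99, -0.0], [-0.001, 0.0, -1.0]]
force: [-0.1, 0.5, 0.6]
grip_width: 0.0
finger_force: 0.1
```

Emit:
move_arm(
  series=[
    {"claw": 0,"x": 0,"y": 0,"z": 1,"roll": 0},
    {"claw": 0,"x": 0,"y": 0,"z": 1,"roll": 0},
  ],
)

```text
time: 6.8
position: [0.4488, 0.0261, 0.1279]
tcp_rot: [[-0.99, 0.141, 0.0], [0.141, 0.99, -0.0], [-0.001, -0.0, -1.0]]
force: [-2.2, 0.4, 4.7]
grip_width: 0.0004
finger_force: 2.5
```

Emit:
move_arm(
  series=[
    {"claw": 0,"x": 0,"y": 0,"z": 1,"roll": 0},
    {"claw": 0,"x": 0,"y": 0,"z": 1,"roll": 0},
  ],
)

```text
time: 6.97
position: [0.4488, 0.0261, 0.1278]
tcp_rot: [[-0.99, 0.141, 0.0], [0.141, 0.99, -0.001], [-0.0, -0.001, -1.0]]
force: [-4.0, -0.7, 14.6]
grip_width: 0.0006
finger_force: 7.1
```

Emit:
move_arm(
  series=[
    {"claw": 60,"x": 0,"y": 0,"z": -30,"roll": 0},
    {"claw": 60,"x": -10,"y": 0,"z": -60,"roll": 0},
    {"claw": 60,"x": 0,"y": 0,"z": -90,"roll": 0},
    {"claw": 60,"x": 0,"y": 0,"z": -120,"roll": 0},
    {"claw": 60,"x": 0,"y": 0,"z": -120,"roll": 0},
  ],
)

```text
time: 7.38
position: [0.4518, 0.0269, 0.2518]
tcp_rot: [[-0.99, 0.141, 0.011], [0.141, 0.99, -0.001], [-0.011, 0.001, -1.0]]
force: [0.3, 0.7, 0.6]
grip_width: 0.026
finger_force: 0.0
```

```bash
cat > m.py <<'E'
from h import *
import sys
def stud(n,tag):
    im,d,K,D,P=grab(n);X=cloud(d,K,D,P);save(im,f'{n}_{tag}.png')
    hsv=cv2.cvtColor(im,cv2.COLOR_RGB2HSV).astype(int);S=hsv[...,1]>140
    B=(d>0)&(X[...,0]>.42)&(X[...,0]<.54)&(X[...,1]>.05)&(X[...,1]<.17)&(X[...,2]>.09)
    for nm,c in [('red',((hsv[...,0]<7)|(hsv[...,0]>173))&S&B),('green',(hsv[...,0]>45)&(hsv[...,0]<90)&S&B)]:
        nl,lab,st,ce=cv2.connectedComponentsWithStats(c.astype(np.uint8))
        for i in range(1,nl):
            if st[i,4]>2:
                k=lab==i;q=X[k];print(n,nm,ce[i].round(1),st[i,4],np.median(q,0).round(4),'ztop',np.percentile(q[:,2],90).round(4))
                t=q[q[:,2]>np.percentile(q[:,2],90)-.005]
                if st[i,4]>30: r=cv2.minAreaRect(t[:,:2].astype(np.float32));print('  top rect',np.round(r[0],4),np.round(r[1],4),r[2])
    L=(d>0)&(X[...,2]>.1)&(X[...,2]<.13)&(X[...,0]>.4)&(X[...,0]<.75)&(X[...,1]>-.08)&(X[...,1]<.28)
    p=X[L];A=np.c_[p[:,:2]-[.57,.09],np.ones(len(p))];print(n,'lid plane',np.linalg.lstsq(A,p[:,2],rcond=None)[0].round(4),len(p))
    r=cv2.minAreaRect(p[:,:2].astype(np.float32));print('  lid rect',np.round(r[0],4),np.round(r[1],4),r[2])
for n in sys.argv[2:]: stud(n,sys.argv[1])
s=arm.observe();print(s['position'],s['force'],s['joint_positions'])
E
python3 m.py 1 scene top wrist
```

```text
scene red [283.9 156.2] 75 [0.481  0.1057 0.1559] ztop 0.1664
  top rect [0.4789 0.1072] [0.0253 0.0074] 12.825648307800293
scene red [274.5 157.2] 10 [0.4403 0.116  0.1169] ztop 0.1398
scene green [292.  155.5] 4 [0.4786 0.146  0.1147] ztop 0.1157
scene lid plane [-0.002   0.0046  0.1159] 9654
  lid rect [0.5668 0.0959] [0.3044 0.2892] 81.85462188720703
top lid plane [ 0.0006 -0.001   0.1161] 10121
  lid rect [0.5673 0.0949] [0.3011 0.2875] 81.7175521850586
wrist red [414.8 166.1] 128 [0.4397 0.1175 0.1177] ztop 0.1186
  top rect [0.4401 0.1177] [0.0114 0.0112] 37.24871826171875
wrist red [422.7 217.1] 715 [0.474  0.1095 0.1619] ztop 0.165
  top rect [0.4749 0.1121] [0.01   0.0334] 81.4228515625
wrist green [448.6 203.4] 106 [0.4808 0.148  0.1177] ztop 0.1186
  top rect [0.4807 0.1476] [0.0107 0.0105] 37.97925567626953
wrist lid plane [ 0.0043 -0.0009  0.1168] 36263
  lid rect [0.5376 0.1032] [0.3009 0.227 ] 81.54085540771484
[0.44832523 0.02585788 0.24622252] [-0.58497699  0.69695096 -0.86940362] [ 0.48480325  0.1369157  -0.68923207  1.99558653  0.10137143  1.04217475
  1.17828706]
```

Emit:
move_arm(
  series=[
    {"claw": 50,"x": -5,"y": 29,"z": 0,"roll": 0},
    {"claw": 50,"x": -10,"y": 58,"z": 0,"roll": 0},
    {"claw": 50,"x": -16,"y": 87,"z": 0,"roll": 0},
    {"claw": 50,"x": -16,"y": 87,"z": 0,"roll": 0},
    {"claw": 50,"x": -16,"y": 87,"z": 0,"roll": 0},
  ],
)

```text
time: 7.95
position: [0.4758, 0.1114, 0.2448]
tcp_rot: [[-0.991, 0.137, -0.003], [0.137, 0.991, 0.001], [0.003, 0.0, -1.0]]
force: [0.2, -0.4, -0.3]
grip_width: 0.0496
finger_force: 0.0
```

```bash
python3 m.py 2 wrist
```

```text
wrist red [318.8 151.9] 136 [0.4403 0.1176 0.1178] ztop 0.1185
  top rect [0.4404 0.1178] [0.0108 0.011 ] 81.39922332763672
wrist red [318.2 204.3] 461 [0.4761 0.1121 0.1642] ztop 0.1653
  top rect [0.4753 0.1123] [0.0096 0.0334] 82.01727294921875
wrist green [357.1 190.7] 114 [0.4808 0.148  0.1178] ztop 0.1185
  top rect [0.4808 0.1481] [0.0108 0.011 ] 63.18280792236328
wrist lid plane [ 0.0033 -0.0007  0.1168] 41189
  lid rect [0.5336 0.1038] [0.3002 0.2182] 81.72062683105469
[0.47572661 0.10992214 0.24484847] [-0.36210232 -1.02842391 -0.2096692 ] [ 0.32577194  0.22607558 -0.73598432  1.91585574  0.17168774  1.06644903
  0.94967995]
```

View pics/wrist_2.png

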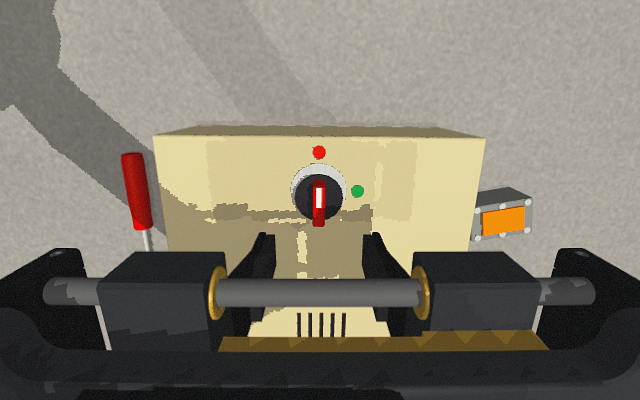

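The wrist picture shows the lid shut, with the wing's white stripe at (318,195) pointing to the red dot (319,152) and the green dot at (357,191). I'll descend around the wing.

Emit:
move_arm(
  series=[
    {"claw": 30,"x": 0,"y": 1,"z": 20,"roll": 0},
    {"claw": 30,"x": 0,"y": 1,"z": 40,"roll": 0},
    {"claw": 30,"x": 0,"y": 1,"z": 60,"roll": 0},
    {"claw": 30,"x": 0,"y": 1,"z": 75,"roll": 0},
    {"claw": 30,"x": 0,"y": 1,"z": 84,"roll": 0},
    {"claw": 30,"x": 0,"y": 1,"z": 90,"roll": 0},
    {"claw": 30,"x": 0,"y": 1,"z": 90,"roll": 0},
    {"claw": 30,"x": 0,"y": 1,"z": 90,"roll": 0},
  ],
)

```text
time: 8.67
position: [0.4769, 0.1107, 0.1567]
tcp_rot: [[-0.99, 0.141, 0.0], [0.141, 0.99, -0.0], [-0.0, -0.0, -1.0]]
force: [0.4, -1.2, -0.3]
grip_width: 0.0301
finger_force: 0.0
```

Emit:
move_arm(
  series=[
    {"claw": 16,"x": 0,"y": 0,"z": 0,"roll": 0},
    {"claw": 16,"x": 0,"y": 0,"z": 0,"roll": 0},
    {"claw": 16,"x": 0,"y": 0,"z": 0,"roll": 0},
    {"claw": 16,"x": 0,"y": 0,"z": 0,"roll": 0},
  ],
)

```text
time: 9.0
position: [0.477, 0.1111, 0.157]
tcp_rot: [[-0.99, 0.141, 0.001], [0.141, 0.99, -0.0], [-0.001, 0.0, -1.0]]
force: [-0.8, 0.0, 0.2]
grip_width: 0.0174
finger_force: 0.0
```

```bash
cat > o.py <<'E'
from h import *
s=arm.observe();R=s['tcp_rot'];print('t',s['time'],'pos',s['position'].round(4),'Ftool',(R.T@s['force']).round(2),'Mtool',(R.T@s['wrist_torque']).round(3),'w',round(s['grip_width'],4),'ff',round(s['finger_force'],2),'yang',np.degrees(np.arctan2(R[1,1],R[0,1])).round(2))
E
python3 o.py; python3 m.py 3 wrist
```

```text
t 9.0 pos [0.477  0.1111 0.157 ] Ftool [ 0.76 -0.06 -0.24] Mtool [-0.098 -0.135 -0.051] w 0.0174 ff 0.0 yang 81.92
wrist red [318.8 172.2] 282 [0.4401 0.1177 0.1177] ztop 0.1185
  top rect [0.44   0.1178] [0.0113 0.0117] 81.13601684570312
wrist red [318.5 247.1] 968 [0.468  0.1134 0.164 ] ztop 0.1651
  top rect [0.4725 0.113 ] [0.01   0.0285] 81.60322570800781
wrist green [373.  225.6] 230 [0.4808 0.148  0.1177] ztop 0.1185
  top rect [0.4809 0.1482] [0.0114 0.0112] 79.90571594238281
wrist lid plane [ 0.0094 -0.0016  0.1174] 53871
  lid rect [0.5029 0.1087] [0.301  0.1568] 81.99136352539062
[0.47689869 0.11107436 0.15686673] [ 0.1224024  -0.29978464 -0.1020274 ] [ 0.26649864  0.33757316 -0.69939515  2.01671651  0.28046532  0.88133938
  0.84418915]
```

View pics/wrist_3.png

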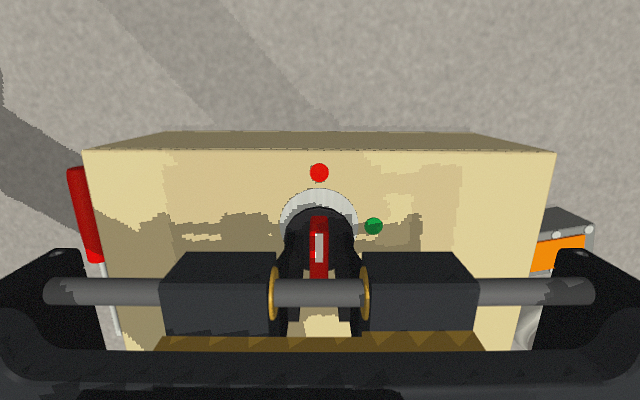

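The wing (319,250) sits centred between the two fingers (about 290 and 348). I'll descend 3 mm and close.

Emit:
move_arm(
  series=[
    {"claw": 16,"x": 0,"y": 0,"z": 2,"roll": 0},
    {"claw": 14,"x": 0,"y": 0,"z": 3,"roll": 0},
    {"claw": 12,"x": 0,"y": 0,"z": 3,"roll": 0},
    {"claw": 8,"x": 0,"y": 0,"z": 3,"roll": 0},
    {"claw": 8,"x": 0,"y": 0,"z": 3,"roll": 0},
    {"claw": 8,"x": 0,"y": 0,"z": 3,"roll": 0},
  ],
)

```text
time: 9.55
position: [0.4766, 0.1111, 0.1534]
tcp_rot: [[-0.99, 0.141, -0.0], [0.141, 0.99, 0.0], [0.0, 0.0, -1.0]]
force: [-0.0, -0.2, -1.0]
grip_width: 0.0098
finger_force: 30.0
```

```bash
python3 o.py
```

```text
t 9.55 pos [0.4766 0.1111 0.1534] Ftool [ 0.02 -0.16  1.  ] Mtool [-0.216 -0.086  0.062] w 0.0098 ff 30.0 yang 81.91
```

Emit:
move_arm(
  series=[
    {"claw": 8,"x": 0,"y": 0,"z": 1,"roll": 0},
    {"claw": 8,"x": 0,"y": 0,"z": 2,"roll": 0},
    {"claw": 8,"x": 0,"y": 0,"z": 3,"roll": 0},
    {"claw": 8,"x": 0,"y": 0,"z": 4,"roll": 0},
    {"claw": 8,"x": 0,"y": 0,"z": 4,"roll": 0},
  ],
)

```text
time: 9.97
position: [0.4767, 0.1111, 0.1495]
tcp_rot: [[-0.99, 0.141, 0.0], [0.141, 0.99, 0.0], [-0.0, 0.0, -1.0]]
force: [-1.7, 0.5, 3.2]
grip_width: 0.01
finger_force: 30.0
```

Emit:
move_arm(
  series=[
    {"claw": 8,"x": 0,"y": 0,"z": 1,"roll": 0},
    {"claw": 8,"x": 0,"y": 0,"z": 1,"roll": 0},
  ],
)

```text
time: 10.13
position: [0.4767, 0.1111, 0.1484]
tcp_rot: [[-0.99, 0.141, 0.0], [0.141, 0.99, 0.0], [-0.0, 0.0, -1.0]]
force: [-1.5, -0.1, 3.9]
grip_width: 0.0098
finger_force: 30.0
```

```bash
python3 o.py
```

```text
t 10.1333 pos [0.4767 0.1111 0.1484] Ftool [ 1.51 -0.28 -3.87] Mtool [-0.137  0.221  0.036] w 0.0098 ff 30.0 yang 81.92
```

Emit:
move_arm(
  series=[
    {"claw": 8,"x": 0,"y": 0,"z": 0.5,"roll": 0},
    {"claw": 8,"x": 0,"y": 0,"z": 1,"roll": 0},
    {"claw": 8,"x": 0,"y": 0,"z": 1,"roll": 0},
  ],
)

```text
time: 10.38
position: [0.4767, 0.1111, 0.1474]
tcp_rot: [[-0.99, 0.141, 0.0], [0.141, 0.99, 0.0], [-0.0, 0.0, -1.0]]
force: [-1.5, 0.1, 3.3]
grip_width: 0.0099
finger_force: 30.0
```

Emit:
move_arm(
  series=[
    {"claw": 8,"x": 0,"y": 0,"z": 0.5,"roll": 0},
    {"claw": 8,"x": 0,"y": 0,"z": 1,"roll": 0},
    {"claw": 8,"x": 0,"y": 0,"z": 1,"roll": 0},
  ],
)

```text
time: 10.63
position: [0.4767, 0.1111, 0.1464]
tcp_rot: [[-0.99, 0.141, 0.0], [0.141, 0.99, 0.0], [-0.0, 0.0, -1.0]]
force: [-0.4, -0.0, 3.6]
grip_width: 0.0098
finger_force: 30.0
```

Emit:
move_arm(
  series=[
    {"claw": 8,"x": 0,"y": 0,"z": 0.5,"roll": 0},
    {"claw": 8,"x": 0,"y": 0,"z": 1,"roll": 0},
    {"claw": 8,"x": 0,"y": 0,"z": 1,"roll": 0},
  ],
)

```text
time: 10.88
position: [0.4767, 0.1111, 0.1454]
tcp_rot: [[-0.99, 0.141, 0.0], [0.141, 0.99, 0.0], [-0.0, 0.0, -1.0]]
force: [-1.1, 1.3, 3.9]
grip_width: 0.0094
finger_force: 30.0
```

Emit:
move_arm(
  series=[
    {"claw": 8,"x": 0,"y": 0,"z": 0.5,"roll": 0},
    {"claw": 8,"x": 0,"y": 0,"z": 1,"roll": 0},
    {"claw": 8,"x": 0,"y": 0,"z": 1,"roll": 0},
  ],
)

```text
time: 11.13
position: [0.4767, 0.1111, 0.1444]
tcp_rot: [[-0.99, 0.14, 0.0], [0.14, 0.99, 0.0], [-0.0, 0.0, -1.0]]
force: [-1.4, 0.7, 4.2]
grip_width: 0.0099
finger_force: 30.0
```

Emit:
move_arm(
  series=[
    {"claw": 8,"x": 0,"y": 0,"z": 0.5,"roll": 0},
    {"claw": 8,"x": 0,"y": 0,"z": 1,"roll": 0},
    {"claw": 8,"x": 0,"y": 0,"z": 1,"roll": 0},
  ],
)

```text
time: 11.38
position: [0.4767, 0.1111, 0.1434]
tcp_rot: [[-0.99, 0.141, 0.0], [0.141, 0.99, 0.0], [-0.0, 0.0, -1.0]]
force: [-1.0, 0.7, 4.3]
grip_width: 0.0101
finger_force: 30.0
```

Emit:
move_arm(
  series=[
    {"claw": 8,"x": 0,"y": 0,"z": 0.5,"roll": 0},
    {"claw": 8,"x": 0,"y": 0,"z": 1,"roll": 0},
    {"claw": 8,"x": 0,"y": 0,"z": 1,"roll": 0},
  ],
)

```text
time: 11.63
position: [0.4767, 0.1111, 0.1424]
tcp_rot: [[-0.99, 0.141, 0.0], [0.141, 0.99, 0.0], [-0.0, 0.0, -1.0]]
force: [-3.1, 1.0, 4.9]
grip_width: 0.0095
finger_force: 30.0
```

Emit:
move_arm(
  series=[
    {"claw": 8,"x": 0,"y": 0,"z": 0.5,"roll": 0},
    {"claw": 8,"x": 0,"y": 0,"z": 1,"roll": 0},
    {"claw": 8,"x": 0,"y": 0,"z": 1,"roll": 0},
  ],
)

```text
time: 11.88
position: [0.4767, 0.1111, 0.1414]
tcp_rot: [[-0.99, 0.141, 0.0], [0.141, 0.99, 0.0], [-0.0, 0.0, -1.0]]
force: [-1.1, 2.1, 4.7]
grip_width: 0.0097
finger_force: 30.0
```

Emit:
move_arm(
  series=[
    {"claw": 8,"x": 0,"y": 0,"z": 0.5,"roll": 0},
    {"claw": 8,"x": 0,"y": 0,"z": 1,"roll": 0},
    {"claw": 8,"x": 0,"y": 0,"z": 1,"roll": 0},
  ],
)

```text
time: 12.13
position: [0.4767, 0.1111, 0.1405]
tcp_rot: [[-0.99, 0.14, 0.0], [0.14, 0.99, 0.0], [-0.0, 0.0, -1.0]]
force: [-2.1, 1.5, 5.0]
grip_width: 0.0099
finger_force: 30.0
```

Emit:
move_arm(
  series=[
    {"claw": 8,"x": 0,"y": 0,"z": 0.5,"roll": 0},
    {"claw": 8,"x": 0,"y": 0,"z": 1,"roll": 0},
    {"claw": 8,"x": 0,"y": 0,"z": 1,"roll": 0},
  ],
)

```text
time: 12.38
position: [0.4767, 0.1111, 0.1395]
tcp_rot: [[-0.99, 0.141, 0.0], [0.141, 0.99, 0.0], [-0.0, 0.0, -1.0]]
force: [-1.6, 0.6, 5.2]
grip_width: 0.0098
finger_force: 30.0
```

Emit:
move_arm(
  series=[
    {"claw": 8,"x": 0,"y": 0,"z": 0.5,"roll": 0},
    {"claw": 8,"x": 0,"y": 0,"z": 1,"roll": 0},
    {"claw": 8,"x": 0,"y": 0,"z": 1,"roll": 0},
  ],
)

```text
time: 12.63
position: [0.4767, 0.1111, 0.1385]
tcp_rot: [[-0.99, 0.14, 0.0], [0.14, 0.99, -0.0], [-0.0, 0.0, -1.0]]
force: [-1.9, 0.6, 5.5]
grip_width: 0.0097
finger_force: 30.0
```

Emit:
move_arm(
  series=[
    {"claw": 8,"x": 0,"y": 0,"z": 0.5,"roll": 0},
    {"claw": 8,"x": 0,"y": 0,"z": 1,"roll": 0},
    {"claw": 8,"x": 0,"y": 0,"z": 1,"roll": 0},
  ],
)

```text
time: 12.88
position: [0.4767, 0.1111, 0.1375]
tcp_rot: [[-0.99, 0.141, 0.0], [0.141, 0.99, -0.0], [-0.0, 0.0, -1.0]]
force: [-2.7, 0.5, 5.6]
grip_width: 0.0098
finger_force: 30.0
```

Emit:
move_arm(
  series=[
    {"claw": 8,"x": 0,"y": 0,"z": 0.5,"roll": 0},
    {"claw": 8,"x": 0,"y": 0,"z": 1,"roll": 0},
    {"claw": 8,"x": 0,"y": 0,"z": 1,"roll": 0},
  ],
)

```text
time: 13.13
position: [0.4767, 0.1111, 0.1368]
tcp_rot: [[-0.99, 0.141, 0.0], [0.141, 0.99, -0.0], [-0.0, -0.0, -1.0]]
force: [-2.2, 1.2, 6.7]
grip_width: 0.0095
finger_force: 30.0
```

Emit:
move_arm(
  series=[
    {"claw": 8,"x": 0,"y": 0,"z": 0.4,"roll": 0},
    {"claw": 8,"x": 0,"y": 0,"z": 0.4,"roll": 0},
  ],
)

```text
time: 13.3
position: [0.4768, 0.1111, 0.1367]
tcp_rot: [[-0.99, 0.141, 0.0], [0.141, 0.99, -0.0], [-0.0, -0.0, -1.0]]
force: [-3.7, 0.8, 9.7]
grip_width: 0.0096
finger_force: 30.0
```

```bash
python3 o.py
```

```text
t 13.3 pos [0.4768 0.1111 0.1367] Ftool [ 3.79  0.31 -9.68] Mtool [-0.126  0.685  0.085] w 0.0096 ff 30.0 yang 81.92
```

Bottom felt at z = 0.1367. I'll back off about 1 mm and start turning.

Emit:
move_arm(
  series=[
    {"claw": 8,"x": 0,"y": 0,"z": -1.2,"roll": 0},
    {"claw": 8,"x": 0,"y": 0,"z": -1.2,"roll": 0},
    {"claw": 8,"x": 0,"y": 0,"z": -1.2,"roll": 3},
    {"claw": 8,"x": 0,"y": 0,"z": -1.2,"roll": 6},
    {"claw": 8,"x": 0,"y": 0,"z": -1.2,"roll": 9},
    {"claw": 8,"x": 0,"y": 0,"z": -1.2,"roll": 9},
  ],
)

```text
time: 13.8
position: [0.4766, 0.1108, 0.1373]
tcp_rot: [[-0.955, 0.295, -0.0], [0.295, 0.955, -0.001], [-0.0, -0.001, -1.0]]
force: [-2.1, 0.2, 5.0]
grip_width: 0.0098
finger_force: 30.0
```

```bash
python3 o.py
```

```text
t 13.8 pos [0.4766 0.1108 0.1373] Ftool [ 2.03 -0.43 -4.96] Mtool [-0.078  0.338  0.037] w 0.0098 ff 30.0 yang 72.83
```

Emit:
move_arm(
  series=[
    {"claw": 8,"x": 0,"y": 0,"z": 0,"roll": 4},
    {"claw": 8,"x": 0,"y": 0,"z": 0,"roll": 8},
    {"claw": 8,"x": 0,"y": 0,"z": 0,"roll": 12},
    {"claw": 8,"x": 0,"y": 0,"z": 0,"roll": 16},
    {"claw": 8,"x": 0,"y": 0,"z": 0,"roll": 20},
    {"claw": 8,"x": 0,"y": 0,"z": 0,"roll": 20},
  ],
)

```text
time: 14.3
position: [0.4763, 0.1101, 0.1372]
tcp_rot: [[-0.796, 0.605, -0.001], [0.605, 0.796, -0.002], [-0.0, -0.002, -1.0]]
force: [-1.8, -0.1, 5.6]
grip_width: 0.0098
finger_force: 30.0
```

```bash
python3 o.py
```

```text
t 14.3 pos [0.4763 0.1101 0.1372] Ftool [ 1.32 -1.18 -5.61] Mtool [0.365 0.243 0.007] w 0.0098 ff 30.0 yang 52.78
```

Emit:
move_arm(
  series=[
    {"claw": 8,"x": 0,"y": 0,"z": -0.3,"roll": 4},
    {"claw": 8,"x": 0,"y": 0,"z": -0.3,"roll": 8},
    {"claw": 8,"x": 0,"y": 0,"z": -0.3,"roll": 12},
    {"claw": 8,"x": 0,"y": 0,"z": -0.3,"roll": 16},
    {"claw": 8,"x": 0,"y": 0,"z": -0.3,"roll": 20},
    {"claw": 8,"x": 0,"y": 0,"z": -0.3,"roll": 24},
    {"claw": 8,"x": 0,"y": 0,"z": -0.3,"roll": 24},
  ],
)

```text
time: 14.88
position: [0.4757, 0.1096, 0.1372]
tcp_rot: [[-0.481, 0.877, -0.003], [0.877, 0.481, -0.003], [-0.001, -0.004, -1.0]]
force: [-3.2, -0.8, 5.5]
grip_width: 0.0095
finger_force: 30.0
```

```bash
python3 o.py
```

```text
t 14.8833 pos [0.4757 0.1096 0.1372] Ftool [ 0.79 -3.18 -5.53] Mtool [0.735 0.031 0.014] w 0.0095 ff 30.0 yang 28.77
```

Emit:
move_arm(
  series=[
    {"claw": 8,"x": 0,"y": -0.4,"z": -0.3,"roll": 4},
    {"claw": 8,"x": 0,"y": -0.4,"z": -0.3,"roll": 8},
    {"claw": 8,"x": 0,"y": -0.4,"z": -0.3,"roll": 12},
    {"claw": 8,"x": 0,"y": -0.4,"z": -0.3,"roll": 16},
    {"claw": 8,"x": 0,"y": -0.4,"z": -0.3,"roll": 20},
    {"claw": 8,"x": 0,"y": -0.4,"z": -0.3,"roll": 24},
    {"claw": 8,"x": 0,"y": -0.4,"z": -0.3,"roll": 27},
    {"claw": 8,"x": 0,"y": -0.4,"z": -0.3,"roll": 27},
  ],
)

```text
time: 15.55
position: [0.4747, 0.1093, 0.1373]
tcp_rot: [[-0.031, 0.999, -0.004], [0.999, 0.031, -0.003], [-0.003, -0.004, -1.0]]
force: [-3.8, -1.2, 5.5]
grip_width: 0.0095
finger_force: 30.0
```

```bash
python3 o.py
```

```text
t 15.55 pos [0.4747 0.1093 0.1373] Ftool [-1.05 -3.87 -5.52] Mtool [ 0.904 -0.371 -0.023] w 0.0095 ff 30.0 yang 1.8
```

Emit:
move_arm(
  series=[
    {"claw": 8,"x": 0,"y": -0.3,"z": -0.2,"roll": 3},
    {"claw": 8,"x": 0,"y": -0.3,"z": -0.2,"roll": 6},
    {"claw": 8,"x": 0,"y": -0.3,"z": -0.2,"roll": 9},
    {"claw": 8,"x": 0,"y": -0.3,"z": -0.2,"roll": 9},
    {"claw": 8,"x": 0,"y": -0.3,"z": -0.2,"roll": 9},
  ],
)

```text
time: 15.97
position: [0.4744, 0.1093, 0.1375]
tcp_rot: [[0.124, 0.992, -0.004], [0.992, -0.124, -0.003], [-0.003, -0.004, -1.0]]
force: [-4.5, -2.5, 5.9]
grip_width: 0.01
finger_force: 30.0
```

```bash
python3 o.py
```

```text
t 15.9667 pos [0.4744 0.1093 0.1375] Ftool [-3.08 -4.21 -5.86] Mtool [ 0.842 -0.442  0.049] w 0.01 ff 30.0 yang -7.1
```

Emit:
move_arm(
  series=[
    {"claw": 8,"x": 0,"y": 0,"z": -1,"roll": 0},
    {"claw": 8,"x": 0,"y": 0,"z": -2,"roll": 0},
    {"claw": 8,"x": 0,"y": 0,"z": -3,"roll": 0},
    {"claw": 8,"x": 0,"y": 0,"z": -3,"roll": 0},
  ],
)

```text
time: 16.3
position: [0.4744, 0.1094, 0.1406]
tcp_rot: [[0.124, 0.992, -0.004], [0.992, -0.124, -0.003], [-0.003, -0.004, -1.0]]
force: [-5.1, -3.0, 5.4]
grip_width: 0.0096
finger_force: 30.0
```

```bash
python3 o.py
```

```text
t 16.3 pos [0.4744 0.1094 0.1406] Ftool [-3.64 -4.74 -5.34] Mtool [ 1.051 -0.723  0.027] w 0.0096 ff 30.0 yang -7.1
```

Now open wide, wait, then lift straight up.

Emit:
move_arm(
  series=[
    {"claw": 30,"x": 0,"y": 0,"z": 0,"roll": 0},
    {"claw": 30,"x": 0,"y": 0,"z": 0,"roll": 0},
    {"claw": 30,"x": 0,"y": 0,"z": -2,"roll": 0},
    {"claw": 30,"x": 0,"y": 0,"z": -4,"roll": 0},
    {"claw": 30,"x": 0,"y": 0,"z": -8,"roll": 0},
    {"claw": 30,"x": 0,"y": 0,"z": -16,"roll": 0},
    {"claw": 30,"x": 0,"y": 0,"z": -36,"roll": 0},
    {"claw": 30,"x": 0,"y": 0,"z": -66,"roll": 0},
    {"claw": 30,"x": 0,"y": 0,"z": -100,"roll": 0},
    {"claw": 30,"x": 0,"y": 0,"z": -100,"roll": 0},
  ],
)

```text
time: 17.13
position: [0.4799, 0.1124, 0.2481]
tcp_rot: [[0.123, 0.992, 0.013], [0.992, -0.123, 0.003], [0.005, 0.012, -1.0]]
force: [0.9, 0.0, -0.3]
grip_width: 0.0301
finger_force: 0.0
```

```bash
python3 o.py; python3 m.py 4 wrist scene
```

```text
t 17.1333 pos [0.4799 0.1124 0.2481] Ftool [0.15 0.91 0.31] Mtool [-0.182  0.039  0.017] w 0.0301 ff 0.0 yang -7.08
wrist red [310.6 202.5] 411 [0.4757 0.1118 0.1529] ztop 0.154
  top rect [0.4757 0.1128] [0.0335 0.0093] 82.85616302490234
wrist red [272.9 192.2] 122 [0.4403 0.1176 0.1178] ztop 0.1186
  top rect [0.4408 0.1175] [0.0111 0.0117] 32.65311813354492
wrist green [311.9 154.7] 125 [0.4811 0.148  0.1177] ztop 0.1188
  top rect [0.4812 0.1481] [0.0106 0.0112] 35.079734802246094
wrist lid plane [-0.0028 -0.0018  0.1169] 73471
  lid rect [0.5675 0.0992] [0.3002 0.2858] 81.87000274658203
scene red [282.8 159.1] 78 [0.4782 0.1036 0.1429] ztop 0.1531
  top rect [0.4754 0.1076] [0.0307 0.0096] 79.52227783203125
scene red [274.1 157.1] 8 [0.4403 0.115  0.1178] ztop 0.1196
scene lid plane [-0.0031  0.0047  0.1161] 9544
  lid rect [0.5665 0.0964] [0.3053 0.2904] 81.52298736572266
[0.47710938 0.11119276 0.24322018] [-0.45556897 -0.94181297 -1.30013391] [ 0.01326675  0.17729758 -0.37148956  1.93471337  0.07550386  1.03802448
 -0.51464131]
```

View pics/wrist_4.png

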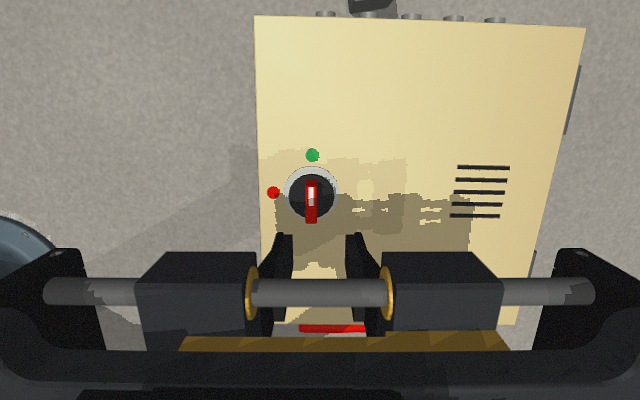

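The stripe at (311,195) points to the green dot (312,155). The stud now sits 11 mm lower than when sprung out, about 3 mm short of the freeing depth I felt, so it is in its notch.

```bash
python3 -c "
from workcell import arm
print(arm.close_job())"
```

```text
the job is handed in; nothing more can be done
None
```

The lid is shut and the stud is pressed, turned and released, locked in its notch; the robot touches nothing, the felt bottom took about 4 N beyond the spring, and the job is handed in.

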